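# Turn the face-down packet over against the coved upstand

## Task

Two flat kraft packets lie in front of the low coved steel upstand, and one of them lies with its white label underneath. Turn that one label up without picking it up: push it against the upstand until it climbs the cove and leans there, then tip it over backwards, away from the upstand, so that it lies flat on the counter in front of the upstand with its label showing. Leave the other packet alone.

Things in the scene. Friction and masses are not known exactly. Their poses are not given: they have to be found in the camera images.
- packet_a: the flat kraft packet to turn over, label down at first (plain paper shows): a stiff block 62 (x) by 100 (y) by 14 (z) mm, 60 g. Origin: centre of its unlabelled face. Its z axis runs through it towards the label: down at the start, up at the end. Its y axis lies along the 100 mm side, within 10 degrees of the upstand's y axis, either way round.
- packet_b: the other kraft packet, the same size, lying label up beside the first in front of the upstand, some 20 to 50 mm between them; not to be disturbed. Origin at the centre of its underside, z up.
- upstand: low smooth stainless steel upstand, fixed on the counter, 300 mm long (y), 40 mm high. Origin on the counter at the middle of the toe of its cove; x points level away from the robot, y along it. The cove rises from x 0, z 0 via x 9, z 6; x 16, z 15; x 21, z 26 to x 24, z 38 mm. A packet pushed by its near long edge, low and square on, climbs it with its far edge.
- upstand_top (a point): middle of the upstand's rolled top edge, 27 mm behind the toe, 40 mm up; the back is 3 mm further and free counter lies behind for 60 mm. With its near lower edge at the toe a packet leans on this edge at about 56 degrees (pushed further, up to upright) and stays when let go; its upper edge then stands 12 mm or more above this point and can be pulled over from behind.

How it is judged (in metres and radians):
On the way:
1. the packet leans up against the upstand, 45 degrees or steeper (angle between packet_a's own z axis and vertical between 1.6 and 2.36 rad and contact force between packet_a and upstand above 0.03 N), for 0.1 s.
At the end, for the whole second after the job is handed in: the packet lies flat on the counter (within 10 degrees) label up and at rest, its centre in front of the upstand: within 140 mm of its toe on the robot's side and within its length; the other packet lies label up within 15 mm of where it was (angle between each of packet_a, packet_b's own z axis and vertical below 0.17 rad and height (world z) of packet_a below 0.01 m and x of packet_a in the frame of upstand between -0.14 and 0 m and y of packet_a in the frame of upstand between -0.15 and 0.15 m and linear speed of packet_a below 0.02 m/s and distance of packet_b from where it was at the start of the episode below 0.015 m); the robot touches nothing.
It fails at once if the packet is lifted off the counter (its origin more than 90 mm up) (height (world z) of packet_a above 0.09 m).
It fails at once if the other packet is shoved more than 15 mm (distance of packet_b from where it was at the start of the episode above 0.015 m).
It also fails if it takes over 38 s, if anything falls off the work surface, if the arm or the gripper's body presses on something with over 40 N, if the wrist force passes 120 N, or if a joint passes its speed limit or range.

## Robot

A 6-joint arm with a two-finger parallel gripper is mounted at the origin on a cart in front of the work surface, level with it; the furniture and walls round the work are solid. World frame = base frame: x ahead of the robot, y to its left, z up, the work surface at z = 0. Lengths are in m, angles in degrees, forces in N, time in s.
With the tool pointing down it reaches from about 0.25 to 0.775 m from the base axis. Payload 4 kg.
Tool frame: the origin (TCP) lies at the very end of the fingers, on their centre line; the grasp point (between the pads) lies 19 mm behind it; z points along the fingers, y is the line along which they close (so a half turn about z gives the same grasp; the last joint's range is limited). The gripper opens to 94 mm and grips with 3 to 60 N. Pads are 16 mm wide; open, the fingers measure 119 mm over their backs; the gripper's body (75 mm by 177 mm) begins 78 mm behind the grasp point.
Start: joints at [-80.449, 4.996, 78.535, -0, 96.463, -5.907], TCP at [0.147, -0.53, 0.206] pointing down, gripper open.
Joint ranges: [-177.83, 177.83], [-43.37, 116.18], [15.69, 146.23], [-61.86, 241.86], [9.47, 152.12], [-147.06, 147.06]. Speed limits (degrees/s): [159.86, 159.86, 180, 180, 180, 180].

## Interface

Orientations are given as a 3x3 rotation matrix whose columns are the frame's x, y, z axes.
In Python, from bench import * gives the robot as it stands.
- The arm moves only by the shell command python3 -m pendant 'ROWS' [FORCE]. ROWS is JSON, a list of rows, each a list of 3 entries, a list of its own where there are three numbers: the gripper's target within -1 to 1 (fully open at 1, half-way at 0, shut at -1), then the shift along the tool's x, y, z scaled (see below), then the turn about the tool's z scaled (see below). A call has 1 to 12 rows; each row is the pose to reach, as a shift and turn from the pose commanded when the call began, along the tool's axes at that moment, turning the shorter way round; what a row does not reach only later rows make up. The controller multiplies each number of a shift by 20 cm and each number of a turn by pi rad. A row lasts 1/8 s, in which the tool goes at most 62.5 mm and 10.7 degrees, less where a joint would pass 70% of its speed; a pose out of reach is approached as far as the arm can. A call with a number of a shift or a turn outside -1 to 1 is refused whole. A call with a gripper value outside its range is refused whole. The fingers move at their own pace and stop on an object; FORCE is the grip in N (left out, the last holds). Time passes only in rows, so rows that repeat a pose let the fingers close. It gives the time, the measured TCP pose, the force, the opening and the grip force at its end, in the units of the state.
- observe(): the state, without advancing time (a new reading comes with each control period).
- snapshot(name): name is "scene" or "top" or "wrist"; returns a dict with "img" (420x560x3 uint8, blue, green, red), "fx", "fy", "cx", "cy" (pixels), "extrinsics" (4x4, takes a point from camera to world coordinates); the wrist camera has in their place "hand_eye" (4x4, takes a point from camera to tool coordinates, whose origin is the TCP and whose axes are the flange's). Camera axes: x right, y up, looking along -z (the intrinsics and any distortion apply to the point x, -y, -z); pixel columns grow to the right and rows downward; lengths in m; the calibration is good to about 2 mm. A picture is of the moment at which its call begins: read the wrist's pose just before it. There is no depth.
- sign_off(): hands the job in; it is judged then, once.
The state is a dict: "t": time; "joint_pos": joint angles; "joint_vel": joint speeds; "joint_efforts": joint torques, N m; "tcp_pos": TCP position; "ee_rot": TCP orientation; "ft_force": force on the tool from outside, world axes, zero at the start; "wrist_torque": the same for the moment, N m; "finger_gap": finger opening in m; "finger_force": force on a finger pad.
Only numpy, scipy, OpenCV 4.12 (cv2) and the standard library are available. Lean on these libraries where they do the work, as an engineer would, in place of code of your own. Each camera call takes 0.05 s, during which the arm holds its last target. There are 200 camera calls.

## Working session

There is one attempt and no reset: what is moved stays moved. The work goes in short steps, Python scripts to look and compute and a shell command to move; the robot and the scene stay as the last step left them, time stands still between calls to the robot, and variables do not carry over. Pictures are saved under pics/ and viewed, at most 10 in all, crops included, and the job is handed in when it is done.

```bash
mkdir -p pics; python3 - <<'E'
from bench import *
import cv2,numpy as np
s=observe();print(s['t'],s['tcp_pos'],np.round(s['ee_rot'],3).tolist(),s['finger_gap'])
for n in('top','scene'):
    c=snapshot(n);cv2.imwrite(f'pics/{n}0.png',c['img']);print(n,c['fx'],c['cx'],c['cy'],np.round(c['extrinsics'],4).tolist(),[k for k in c])
E
```

```text
0.0 [ 0.14649431 -0.52957414  0.20432551] [[0.964, 0.266, -0.0], [0.266, -0.964, 0.002], [0.0, -0.002, -1.0]] 0.09384368231983391
top 459.0726585171726 277.3214139178158 212.23339287549953 [[-0.1216, 0.9707, -0.2073, 0.3258], [-0.9926, -0.1198, 0.0215, -0.2834], [-0.004, 0.2084, 0.978, 0.8858], [0.0, 0.0, 0.0, 1.0]] ['img', 'fx', 'fy', 'cx', 'cy', 'extrinsics']
scene 383.7487430722491 278.26746517592164 207.47542315283442 [[0.6102, 0.5139, -0.6029, -0.0364], [-0.7922, 0.4048, -0.4567, -0.7021], [0.0094, 0.7563, 0.6542, 0.6041], [0.0, 0.0, 0.0, 1.0]] ['img', 'fx', 'fy', 'cx', 'cy', 'extrinsics']
```

View pics/top0.png

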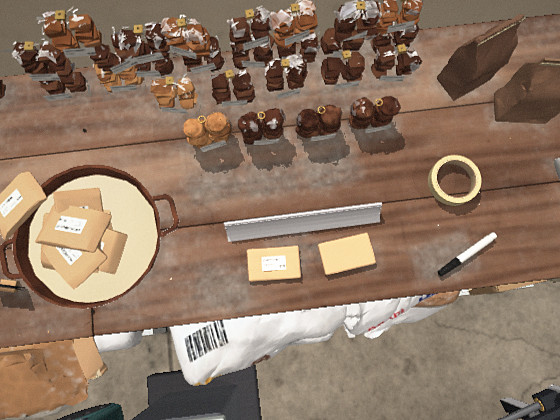

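View pics/scene0.png

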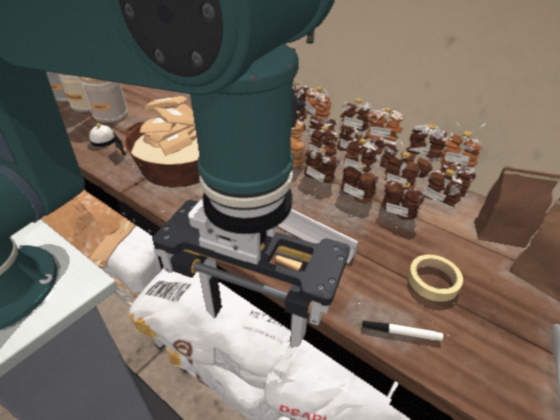

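The top view shows plain packet_a at about (347,254), labelled packet_b at (273,263), and the upstand running from (227,230) to (381,215).

```bash
cat > h.py <<'E'
from bench import *
import cv2,numpy as np
def ray(c,uv,z):
    E=np.array(c['extrinsics']);d=E[:3,:3]@[(uv[0]-c['cx'])/c['fx'],-(uv[1]-c['cy'])/c['fy'],-1]
    o=E[:3,3];return o+d*(z-o[2])/d[2]
E
python3 - <<'E'
from h import *
c=snapshot('top');im=c['img'];hsv=cv2.cvtColor(im,cv2.COLOR_BGR2HSV)
def cont(m,x0,x1,y0,y1):
    k=np.zeros_like(m);k[y0:y1,x0:x1]=m[y0:y1,x0:x1]
    return max(cv2.findContours(k,cv2.RETR_EXTERNAL,cv2.CHAIN_APPROX_NONE)[0],key=cv2.contourArea)
m=cv2.inRange(hsv,(10,50,150),(30,180,255))
for n,r in(('a',(308,390,225,285)),('b',(235,308,238,290))):
    k=cont(m,*r)[:,0].astype(float)
    P=np.array([ray(c,p,.014)[:2] for p in k]).astype(np.float32)*1000
    print(n,cv2.contourArea(k.astype(np.float32)),cv2.minAreaRect(P),np.round(cv2.boxPoints(cv2.minAreaRect(P))).tolist())
m=cv2.inRange(hsv,(0,0,110),(180,45,255))
k=cont(m,215,392,195,248)
b=cv2.boxPoints(cv2.minAreaRect(k));print(b.tolist())
h=cv2.convexHull(k);q=cv2.approxPolyDP(h,4,True)[:,0];print(q.tolist())
for p in q: print(p,np.round(ray(c,p,0)*1000),np.round(ray(c,p,.04)*1000))
cv2.imwrite('pics/crop1.png',cv2.resize(im[190:300,210:400],None,fx=4,fy=4))
E
```

```text
a 1984.5 ((416.0312805175781, -431.8552551269531), (157.39039611816406, 73.8922348022461), 88.38534545898438) [[377.0, -509.0], [451.0, -512.0], [455.0, -354.0], [381.0, -352.0]]
b 1973.5 ((421.9781799316406, -280.5361328125), (137.09251403808594, 77.65178680419922), 87.05001831054688) [[380.0, -347.0], [457.0, -351.0], [464.0, -214.0], [387.0, -210.0]]
[[223.5308074951172, 221.29891967773438], [380.91741943359375, 201.3485107421875], [383.49334716796875, 221.66986083984375], [226.10675048828125, 241.62026977539062]]
[[381, 202], [376, 222], [231, 241], [224, 225]]
[381 202] [ 509. -509.    0.] [ 501. -499.   40.]
[376 222] [ 470. -493.    0.] [ 464. -483.   40.]
[231 241] [ 468. -206.    0.] [ 461. -210.   40.]
[224 225] [ 501. -196.    0.] [ 493. -200.   40.]
```

View pics/crop1.png

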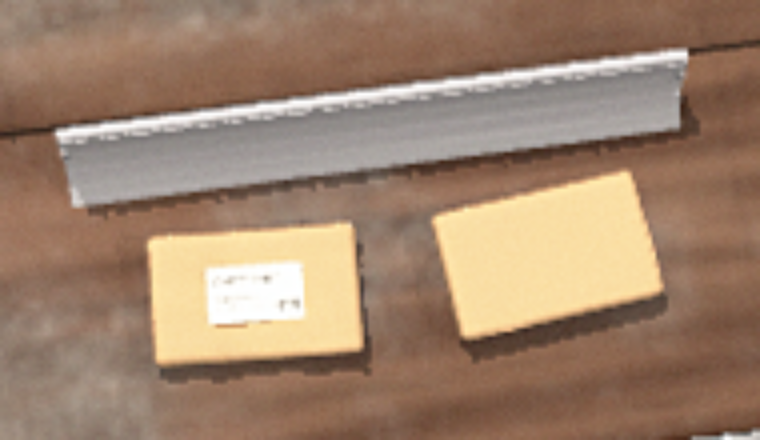

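The crop shows all corners clearly. Packet_a's are at crop (433,215), (630,171), (663,294), (465,339); the toe runs from (76,207) to (680,130) and the top edge from (57,130) to (687,50). The colour mask leaked into the wood, so I'll use a tighter mask to get corners.

```bash
python3 - <<'E'
from h import *
c=snapshot('top');im=c['img'];g=cv2.cvtColor(im,cv2.COLOR_BGR2HSV)
print(g[254,347],g[265,300],g[240,306],g[285,340])
m=cv2.inRange(g,(8,50,185),(35,200,255))
n,l,st,ce=cv2.connectedComponentsWithStats(m)
for n_,p in(('a',(347,254)),('b',(292,265))):
    k=cv2.findContours((l==l[p[1],p[0]]).astype(np.uint8),cv2.RETR_EXTERNAL,cv2.CHAIN_APPROX_NONE)[0][0][:,0]
    P=np.array([ray(c,q,.014)[:2] for q in k]).astype(np.float32)*1000
    r=cv2.minAreaRect(P);print(n_,r,np.round(cv2.boxPoints(r)).tolist())
f=lambda q,z:np.round(ray(c,(q[0]/4+210-.4,q[1]/4+190-.4),z)*1000,1)
print('a man',[f(q,.014).tolist() for q in((433,215),(630,171),(663,294),(465,339))])
print('toe',[f(q,0).tolist() for q in((76,207),(680,130))]);print('top',[f(q,.04).tolist() for q in((57,130),(687,50))])
E
```

```text
[ 20  87 250] [13 69 92] [ 13  82 156] [ 12 116 143]
a ((415.8370056152344, -423.8779296875), (62.05213928222656, 99.78981018066406), 6.028775215148926) [[380.0, -378.0], [390.0, -477.0], [452.0, -470.0], [441.0, -371.0]]
b ((414.3979187011719, -283.00555419921875), (98.41580963134766, 61.74357223510742), 87.09443664550781) [[381.0, -331.0], [443.0, -334.0], [448.0, -235.0], [386.0, -232.0]]
a man [[440.7, -372.1, 14.0], [450.2, -469.0, 14.0], [390.0, -474.9, 14.0], [380.5, -378.8, 14.0]]
toe [[467.6, -201.6, 0.0], [469.3, -499.6, 0.0]]
top [[498.6, -200.1, 40.0], [500.4, -499.6, 40.0]]
```

```bash
python3 -m pendant '[[0.3,[0.3,-0.06,0.1],0.03],[0.3,[0.57,-0.12,0.2],0.06],[0.3,[0.57,-0.12,0.3],0.084],[0.3,[0.57,-0.12,0.3],0.084],[0.3,[0.57,-0.12,0.3],0.084]]'; python3 - <<'E'
from h import *
s=observe();d=np.array([.355,-.424,.06])-s['tcp_pos'];print(np.round(s['ee_rot'],3).tolist(),np.array(s['ee_rot']).T@d/.2)
E
```

```text
t: 0.82
tcp_pos: [0.2498, -0.4772, 0.1462]
ee_rot: [[1.0, 0.006, 0.0], [0.006, -1.0, -0.001], [0.0, 0.001, -1.0]]
ft_force: [-0.4, 0.3, 0.1]
finger_gap: 0.061
finger_force: 0.0
[[1.0, 0.006, 0.0], [0.006, -1.0, -0.001], [0.0, 0.001, -1.0]] [ 0.52751091 -0.26303897  0.43076742]
```

```bash
python3 -m pendant '[[0.3,[0.26,-0.13,0.2],0],[0.3,[0.53,-0.26,0.4],0],[0.3,[0.53,-0.26,0.55],0],[0.3,[0.53,-0.26,0.65],0],[0.3,[0.53,-0.26,0.7],0],[0.3,[0.53,-0.26,0.7],0]]'; python3 - <<'E'
from h import *
c=snapshot('scene');cv2.imwrite('pics/s2.png',c['img'])
E
```

```text
t: 1.58
tcp_pos: [0.3554, -0.4248, 0.0059]
ee_rot: [[1.0, 0.005, 0.0], [0.005, -1.0, -0.001], [0.0, 0.001, -1.0]]
ft_force: [-0.2, 0.9, 0.0]
finger_gap: 0.0613
finger_force: 0.0
```

View pics/s2.png

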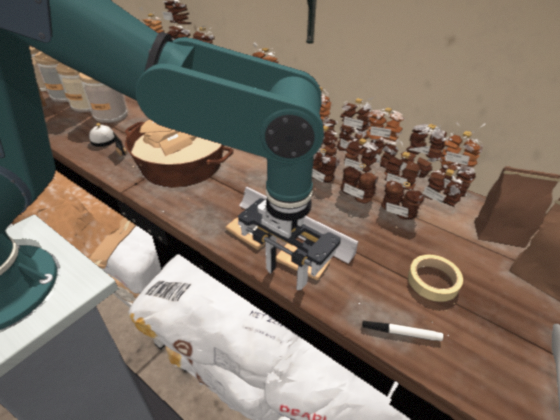

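The fingers stand low in front of packet_a at (285,270), clear of packet_b. I'll push slowly now.

```bash
python3 -m pendant '[[0.3,[0.05,0,0.008],0],[0.3,[0.1,0,0.008],0],[0.3,[0.15,0,0.008],0],[0.3,[0.2,0,0.008],0],[0.3,[0.25,0,0.008],0],[0.3,[0.29,0,0.008],0],[0.3,[0.33,0,0.008],0],[0.3,[0.37,0,0.008],0],[0.3,[0.41,0,0.008],0],[0.3,[0.44,0,0.008],0],[0.3,[0.46,0,0.008],0],[0.3,[0.46,0,0.008],0]]'; python3 - <<'E'
from h import *
c=snapshot('scene');cv2.imwrite('pics/s3.png',cv2.resize(c['img'][170:310,200:390],None,fx=4,fy=4))
E
```

```text
t: 3.12
tcp_pos: [0.4483, -0.4235, 0.004]
ee_rot: [[1.0, 0.006, 0.001], [0.006, -1.0, -0.0], [0.001, 0.0, -1.0]]
ft_force: [-0.5, -0.5, -0.8]
finger_gap: 0.0613
finger_force: 0.0
```

View pics/s3.png

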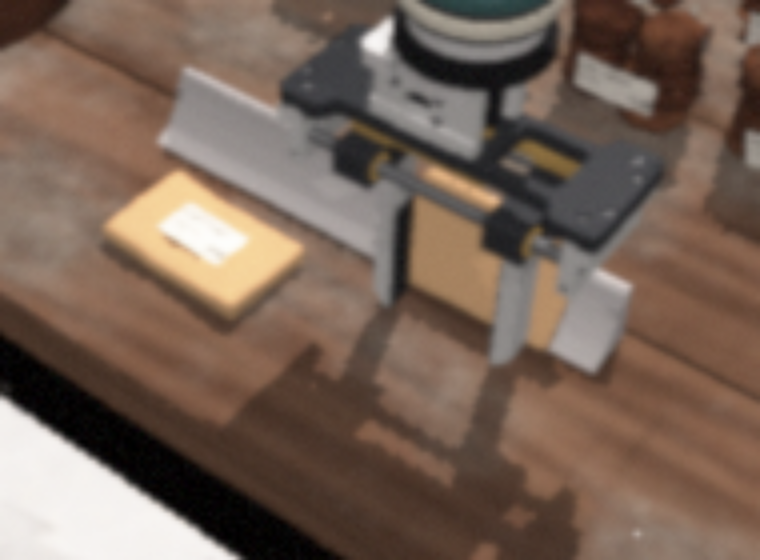

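The packet leans on the upstand in the crop, with its plain face toward us at (470,250), and packet_b is untouched. I'll push slightly further, then back off and rise.

```bash
python3 -m pendant '[[0.3,[0.015,0,0],0],[0.3,[0.03,0,0],0],[0.3,[0.03,0,0],0],[0.3,[0,0,0],0],[0.3,[-0.06,0,0],0],[0.3,[-0.14,0,0],0],[0.3,[-0.14,0,-0.2],0],[0.3,[-0.14,0,-0.45],0],[0.3,[-0.14,0,-0.45],0]]'; python3 - <<'E'
from h import *
for n in('top','scene'):
    c=snapshot(n);cv2.imwrite(f'pics/{n}4.png',cv2.resize(c['img'][170:310,200:390],None,fx=4,fy=4))
E
```

```text
t: 4.3
tcp_pos: [0.4212, -0.4264, 0.0998]
ee_rot: [[1.0, 0.005, 0.007], [0.005, -1.0, -0.009], [0.007, 0.009, -1.0]]
ft_force: [0.6, -0.1, 0.6]
finger_gap: 0.061
finger_force: 0.0
```

View pics/scene4.png

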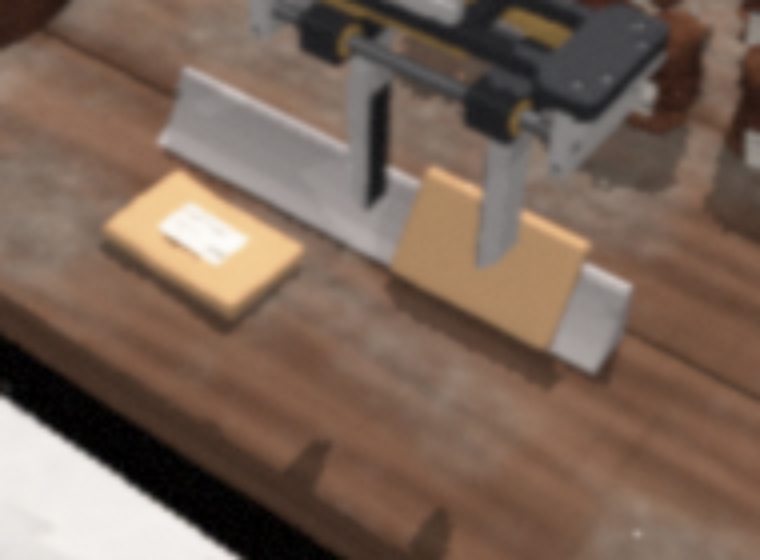

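View pics/top4.png

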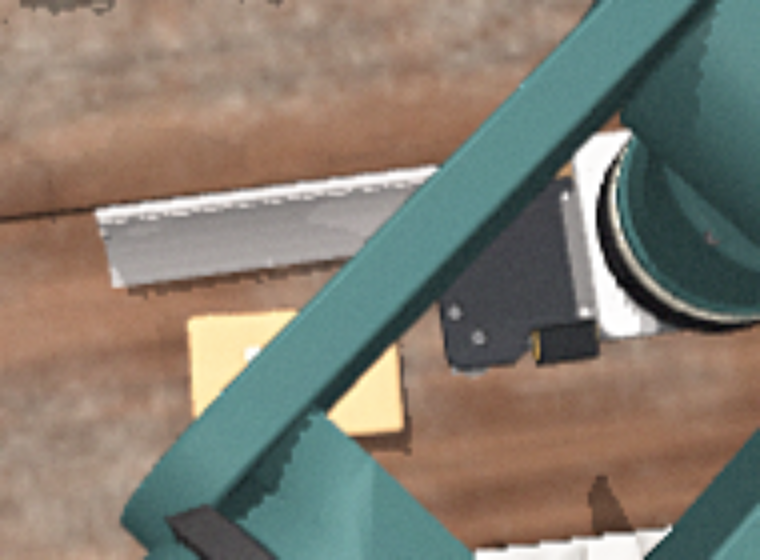

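The packet leans by itself: in the scene crop its upper edge runs from (428,170) to (590,243) and its bottom corners sit at (393,268) and (550,350). The top view is hidden by the arm. I'll check those positions and compute the next move.

```bash
python3 - <<'E'
from h import *
c=snapshot('scene')
f=lambda q,z:np.round(ray(c,(q[0]/4+200-.4,q[1]/4+170-.4),z)*1000)
for q,z in(((424,183),.059),((586,252),.059),((428,168),.051),((590,240),.051),((393,268),.008),((550,350),.008)):print(q,f(q,z))
s=observe();R=np.array(s['ee_rot'])
print(s['tcp_pos'],[np.round(R.T@(np.array(p)-s['tcp_pos'])/.2,3) for p in((.525,-.424,.1),(.525,-.424,.046),(.46,-.424,.046))])
E
```

```text
(424, 183) [ 482. -383.   59.]
(586, 252) [ 489. -477.   59.]
(428, 168) [ 501. -373.   51.]
(590, 240) [ 506. -471.   51.]
(393, 268) [ 462. -379.    8.]
(550, 350) [ 464. -477.    8.]
[ 0.41879028 -0.4230512   0.09281582] [array([ 0.531,  0.008, -0.037]), array([0.531, 0.008, 0.233]), array([0.206, 0.006, 0.234])]
```

```bash
python3 -m pendant '[[0.3,[0.2,0,0],0],[0.3,[0.4,0,0],0],[0.3,[0.54,0,0],0],[0.3,[0.54,0,0],0],[0.3,[0.54,0,0.1],0],[0.3,[0.54,0,0.18],0],[0.3,[0.54,0,0.22],0],[0.3,[0.54,0,0.235],0],[0.3,[0.54,0,0.235],0],[0.3,[0.54,0,0.235],0]]'; python3 - <<'E'
from h import *
c=snapshot('scene');cv2.imwrite('pics/s5.png',cv2.resize(c['img'][170:310,200:390],None,fx=4,fy=4));print(observe()['tcp_pos'])
E
```

```text
t: 5.7
tcp_pos: [0.5282, -0.4234, 0.0479]
ee_rot: [[1.0, 0.006, 0.001], [0.006, -1.0, -0.001], [0.001, 0.001, -1.0]]
ft_force: [1.1, 0.5, 0.0]
finger_gap: 0.0615
finger_force: 0.0
[ 0.52813828 -0.42335891  0.0478657 ]
```

View pics/s5.png

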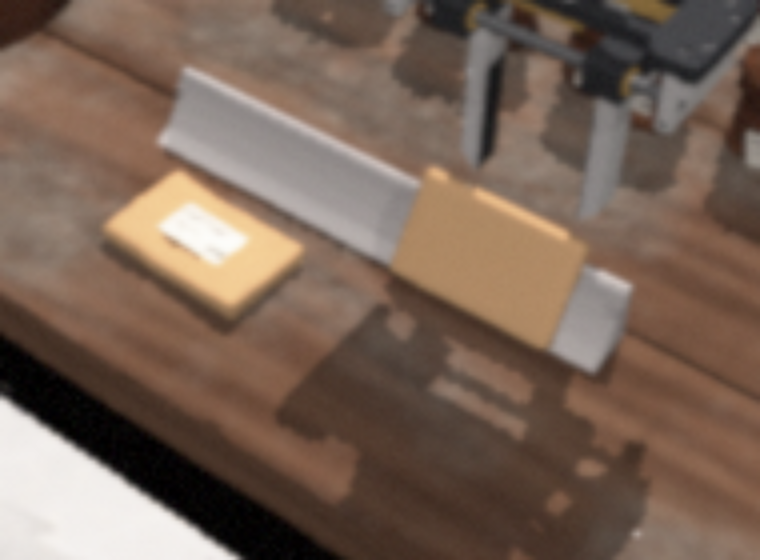

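The fingers are behind the packet at (480,160) and (595,210), clear of the upper edge and above the upstand. Now I'll pull.

```bash
python3 -m pendant '[[0.3,[0,0,0.01],0],[0.3,[-0.06,0,0.01],0],[0.3,[-0.1,0,0.01],0],[0.3,[-0.14,0,0.01],0],[0.3,[-0.18,0,0.01],0],[0.3,[-0.22,0,0.01],0],[0.3,[-0.26,0,0.01],0],[0.3,[-0.3,0,0.01],0],[0.3,[-0.34,0,0.01],0],[0.3,[-0.36,0,0.01],0],[0.3,[-0.36,0,0],0],[0.3,[-0.36,0,-0.1],0]]'; python3 - <<'E'
from h import *
c=snapshot('scene');cv2.imwrite('pics/s6.png',cv2.resize(c['img'][170:310,200:390],None,fx=4,fy=4));print(observe()['tcp_pos'])
E
```

```text
t: 7.25
tcp_pos: [0.455, -0.4224, 0.0658]
ee_rot: [[1.0, 0.006, -0.003], [0.006, -1.0, 0.003], [-0.003, -0.003, -1.0]]
ft_force: [0.3, 0.7, -0.0]
finger_gap: 0.0611
finger_force: 0.0
[ 0.45703521 -0.42450534  0.0708627 ]
```

View pics/s6.png

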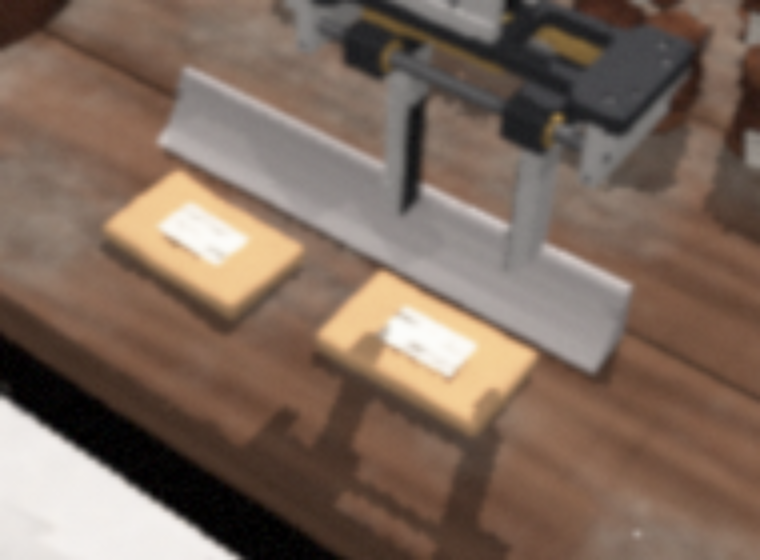

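The packet lies flat with its label up at (430,350), in front of the upstand, and packet_b is unmoved. I'll raise the arm and hand in.

```bash
python3 -m pendant '[[0.3,[0,0,-0.2],0],[0.3,[0,0,-0.4],0],[0.3,[0,0,-0.4],0],[0.3,[0,0,-0.4],0],[0.3,[0,0,-0.4],0]]'; python3 -c "
from bench import *
print(sign_off())"
```

```text
t: 7.92
tcp_pos: [0.4552, -0.4226, 0.1449]
ee_rot: [[1.0, 0.006, -0.002], [0.006, -1.0, 0.002], [-0.002, -0.003, -1.0]]
ft_force: [-0.0, 0.5, 0.1]
finger_gap: 0.0609
finger_force: 0.0
the job is handed in; nothing more can be done
None
```

I turned packet_a over against the upstand, and the last picture shows it flat, label up, in front of the upstand with packet_b where it was; I handed the job in at about 8 s, and no verdict came back.

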